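Click the sliding stop of the spice rack into its notch

TASK

Close up the row of spice jars: with the fingertips push the rack's sliding stop from behind along its rail towards the jars until you feel its spring pin click down into the hidden notch, and do not force it on past the notch. Then back off and leave the stop latched, clear of the robot. Only push on the bare metal back of the stop's plate: do not pinch the plate or touch its cork face, and leave the jars, the mug and the glass where they stand.

Things in the scene. Friction and masses are not known exactly. Their poses are not given: they have to be found in the camera images.
- rack: Fixed spice rack: wooden tray 95 mm wide, 500 mm long, top 18 mm high, yaw varies by 0.3 rad. Origin on the worktop under the tray; y runs along it from the open end (-240 mm) to the end board at the jars (+260 mm, 80 mm high), x to the back. A steel rod runs along the back edge (x = 45 mm, 53 mm high; 60 mm high post at the open end). Nothing stands in the tray behind the stop.
- rail_end (a point): Open end of the aluminium guide rail on the rack's front edge: on its centre line (rack x = -62 mm, y = -240 mm), at the rail's top, 26 mm above the worktop; rail 26 mm wide, 500 mm long. Axes as the rack's.
- stop (a joint): Travel of the sliding stop along the rack's +y, towards the jars, m: 0 to 0.26; middle of plate and pin at rack y = q - 0.160. Cannot be lifted or turned, stays where left, 1 to 2 N of friction. The notch is hidden and varies: it seats somewhere from q = 0.135 to 0.21. The carriage on the rail (46 mm long, 36 wide) has a black plunger knob up to 70 mm high.
- stop_push (a point): Point to push along the rack's +y: on the bare back (-y) face of the stop's upright aluminium plate (82 mm wide across the tray, 8 mm thick, square to the rail, from 21 to 100 mm above the worktop), in the middle of its width, 75 mm above the worktop. Axes as the rack's.
- latch (a joint): Drop of the stop's spring pin and knob, m: 0 on plain rail, -0.003 on the ridge, +0.006 home in the notch. The push is 1 to 2 N, rises to 5 to 6 N at a ridge some 17 mm before the seat, then dips to nothing as the stop jumps ahead up to 11 mm into the seat. There a steep wall holds it up to 12 N (let go, it settles within 1 mm); from 14 N it climbs, at 20 to 24 N it jumps out.
- liner: Cork sheet 76 x 3 x 70 mm on the jar side of the stop's plate; the fingers must not touch it. Moves with the stop. Origin on the rail's centre line at worktop height, in the plate's mid plane; the cork's middle is at x = 59, y = 5.5, z = 60 mm. Axes as the rack's.
- jar_a: Spice jar with a red cap, 45 mm across, 106 mm high, standing in the tray; the nearest to the stop: when the stop is latched, 9 to 18 mm are left between the cork and this jar. Origin: centre of its underside.
- jar_b: A second spice jar like it, the middle one of the row. Origin: centre of its underside.
- jar_c: A third spice jar like it, next to the end board. Origin: centre of its underside.
- mug: Mug with a handle, 86 x 117 x 88 mm, standing on the worktop to the right. Origin: underside, about its middle.
- shot_glass: Small glass, 48 mm across, 61 mm high, standing on the worktop to the left. Origin: centre of its underside.
Things that resemble listed ones, but are neither listed nor needed, are in the scene too. Leave any green look-alike of the mug alone. What is shaped like the jar_b but pink is not meant.

How it is judged (in metres and radians):
On the way:
1. the stop's pin has clicked down into the notch (value of joint latch above 0.0045 m), for 0.2 s.
At the end, for the whole second after the job is handed in: The stop's pin is down in the notch by at least 4.5 of its 6 mm, the stop is at rest, and the three jars, the mug and the glass stand upright (within 0.1 rad) within 10 mm of where they stood (value of joint latch above 0.0045 m and velocity of joint stop between -0.005 and 0.005 m/s and distance of each of jar_a, jar_b, jar_c, mug, shot_glass from where it was at the start of the episode below 0.01 m and angle between each of jar_a, jar_b, jar_c, mug, shot_glass's own z axis and vertical below 0.1 rad); the robot touches nothing.
It fails at once if the fingers touch the cork face of the stop (pinching the plate, or pulling the stop back) (contact force between the fingers and liner above 0.5 N).
It fails at once if a jar, the mug or the glass is pushed or lifted more than 10 mm or tipped (distance of any of jar_a, jar_b, jar_c, mug, shot_glass from where it was at the start of the episode above 0.01 m or angle between any of jar_a, jar_b, jar_c, mug, shot_glass's own z axis and vertical above 0.25 rad).
It also fails if it takes over 48 s, if anything falls off the work surface, if the arm or the gripper's body presses on something with over 40 N, if the wrist force passes 120 N, or if a joint passes its speed limit or range.

ROBOT

A 6-joint arm with a two-finger parallel gripper is mounted at the origin on a cart in front of the work surface, level with it; the furniture and walls round the work are solid. World frame = base frame: x ahead of the robot, y to its left, z up, the work surface at z = 0. Lengths are in mm, angles in degrees, forces in N, time in s.
With the tool pointing down it reaches from about 350 to 850 mm from the base axis. Payload 8.1 kg.
Tool frame: the origin (TCP) lies at the very end of the fingers, on their centre line; the grasp point (between the pads) lies 19 mm behind it (r.grasp_offset is the distance from the TCP to the grasp point, in mm); z points along the fingers, y is the line along which they close (so a half turn about z gives the same grasp; the last joint's range is limited). The gripper opens to 85 mm and grips with 20 to 120 N. Pads are 22 mm wide; open, the fingers measure 114 mm over their backs; the gripper's body (76 mm by 85 mm) begins 54 mm behind the grasp point. The pads swing forward as they close: fully open they stand 13 mm farther back than shut.
Start: joints at [59.851, 7.471, 85.268, -0, 87.261, -4.893], TCP at [255.978, 542.661, 231.292] pointing down, gripper open.
Joint ranges: [-169.43, 169.43], [-51.17, 129.36], [1.28, 143.12], [-76.62, 256.62], [0, 156.53], [-152.29, 152.29]. Speed limits (degrees/s): [136.94, 136.94, 159.86, 180, 180, 180].

INTERFACE

Orientations are given as [roll, pitch, yaw] about the fixed x, y, z axes, in that order (R = Rz(yaw) Ry(pitch) Rx(roll)).
In Python, from bench import r gives the robot as it stands.
- The arm moves only by the tool carry_out, never from a script. Its argument "commands" is a list of rows, each an object with "jaw": the finger opening in m, from 0 to 0.0854; "translation": the shift along the tool's x, y, z in m, a list of three; "spin": the turn about the tool's z in rad. A call has exactly 8 rows; each row shifts and turns the commanded pose from where the row before left it, along the tool's axes as they then stand; what a row does not reach is not made up. A row lasts 1/12 s, in which the tool goes at most 41.7 mm and 7.16 degrees, less where a joint would pass 70% of its speed; a pose out of reach is approached as far as the arm can. A call is refused whole if a number of a shift passes 0.0417 or a number of a turn 0.125, either way. A call with a gripper value outside its range is refused whole. The fingers move at their own pace and stop on an object; "squeeze" is the grip in N (left out, the last holds). Time passes only in rows, so rows that do not move let the fingers close, or fill a call up. It gives the time, the measured TCP pose, the force, the opening and the grip force at its end, in the units of the state.
- r.sense(): the state, without advancing time (a new reading comes with each control period).
- r.snapshot(name): name is "scene" or "side" or "wrist"; returns a dict with "pixels" (480x640x3 uint8, blue, green, red), "K" (3x3 intrinsics, pixels), "extrinsics" (4x4, takes a point from camera to world coordinates). Camera axes: x right, y down, z forward; pixel columns grow to the right and rows downward; lengths in mm; the calibration is good to about 2 mm. A picture is of the moment at which its call begins. There is no depth.
- r.hand_in(): hands the job in; it is judged then, once.
Trained networks look in a picture, given as the dict that the camera call returned (one of the last four; its "shot" number tells which), for a name from the list of things; names that differ only in an ending like _2 or _b are one class to them, and where a whole thing is asked for, a point or a joint stands for the part that bears it (a point fixed in the world has none). Each returns a list of dicts, best first, with "score" (0 to 1); they miss things now and then, are a little off and sometimes report something else, mostly with a low value. They report only what shows in the picture. A call takes as long as a camera call. They do not tell look-alikes from the thing itself.
- r.spot_in(picture, target): "xy" ([column, row] in pixels, amid what is visible of it).
- r.regions_of(picture, target): "pixels" (480x640 bool, what is visible of it) and "xy" ([column, row] in pixels, amid what is visible of it).
- r.landmark_of(picture, target): "xy" ([column, row] in pixels: a listed point, or the origin of a listed thing).
The state is a dict: "time": time; "joint_pos": joint angles; "qd": joint speeds; "joint_efforts": joint torques, N m; "tool_pos": TCP position; "tcp_rot": TCP orientation; "ft_force": force on the tool from outside, world axes, zero at the start; "wrist_torque": the same for the moment, N m; "finger_gap": finger opening in mm; "grip_force": force on a finger pad.
Only numpy, scipy, OpenCV 4.12 (cv2) and the standard library are available. Lean on these libraries where they do the work, as an engineer would, in place of code of your own. Each camera call takes 0.05 s, during which the arm holds its last target. There are 200 camera calls.

## Working session

There is one attempt and no reset: what is moved stays moved. The work goes in short steps, Python scripts to look and compute and a tool call to move; the robot and the scene stay as the last step left them, time stands still between calls to the robot, and variables do not carry over. Pictures are saved under pics/ and viewed, at most 10 in all, crops included, and the job is handed in when it is done.

Besides the shell and the picture viewer there is one more tool, called after "Emit:" as a command line: name --argument value ..., lists and objects as JSON in quotes. carry_out: Moves the arm, as the interface text tells. Its arguments: {"type":"object","properties":{"commands":{"type":"array","items":{"type":"object","properties":{"jaw":{"type":"number"},"translation":{"type":"array","items":{"type":"number"}},"spin":{"type":"number"}}}},"squeeze":{"type":"number"}},"required":["commands"]}

```bash
mkdir -p pics; ls; cat > h.py <<'E'
import numpy as np, cv2
from bench import r
def ray(s,xy):
    K=np.array(s["K"]);E=np.array(s["extrinsics"])
    d=E[:3,:3]@np.linalg.solve(K,[xy[0],xy[1],1.]);return E[:3,3],d/np.linalg.norm(d)
def tri(obs):
    A=np.zeros((3,3));b=np.zeros(3);R=[]
    for s,xy in obs:
        o,d=ray(s,xy);P=np.eye(3)-np.outer(d,d);A+=P;b+=P@o;R.append((o,P))
    X=np.linalg.solve(A,b);return X,[np.linalg.norm(P@(X-o)) for o,P in R]
def atz(s,xy,z):
    o,d=ray(s,xy);return o+d*(z-o[2])/d[2]
def proj(s,X):
    E=np.linalg.inv(np.array(s["extrinsics"]));p=np.array(s["K"])@(E[:3,:3]@X+E[:3,3]);return p[:2]/p[2]
E
python3 - <<'E'
from h import *
S={n:r.snapshot(n) for n in("scene","side")}
cv2.imwrite("pics/a.png",cv2.resize(np.hstack([S["scene"]["pixels"]]),(800,600)));cv2.imwrite("pics/b.png",cv2.resize(S["side"]["pixels"],(800,600)))
for t in("rail_end","stop_push","rack","liner","jar_a","mug","shot_glass"):
    for n in S:
        l=r.landmark_of(S[n],t);print(t,n,[(np.round(a["xy"],1).tolist(),round(a["score"],2)) for a in l[:4]])
    L=[r.landmark_of(S[n],t) for n in S]
    if all(L):
        X,e=tri([(S[n],l[0]["xy"]) for n,l in zip(S,L)]);print("  ",X.round(1),np.round(e,1))
st=r.sense();print(st)
E
```

```text
pics
rail_end scene [([364.9, 267.9], 0.7)]
rail_end side [([331.1, 244.9], 0.55)]
   [ 510.8 -215.8   27.2] [2.6 2.6]
stop_push scene [([340.8, 234.0], 0.73)]
stop_push side [([312.9, 244.6], 0.96)]
   [ 563.1 -107.8   72.9] [0.3 0.3]
rack scene [([307.5, 232.9], 0.75)]
rack side [([303.8, 281.7], 0.77)]
   [581.1  22.2   2.8] [1.2 1.2]
liner scene []
liner side [([324.8, 265.2], 0.57)]
jar_a scene [([289.4, 219.5], 0.9), ([268.0, 209.0], 0.89), ([279.0, 214.2], 0.59)]
jar_a side [([352.4, 308.1], 0.91), ([290.5, 305.1], 0.64), ([292.9, 297.9], 0.46), ([296.7, 292.0], 0.44)]
   [486.3  94.4  17.2] [82.8 82.8]
mug scene [([483.7, 302.5], 0.94), ([291.9, 218.9], 0.57)]
mug side [([326.8, 232.0], 0.78)]
   [ 571.6 -539.1  -36.5] [38.2 38.2]
shot_glass scene [([172.6, 214.8], 0.67)]
shot_glass side [([346.2, 367.5], 0.87)]
   [428.5 460.8   1.8] [0.6 0.6]
{'time': 1.5, 'joint_pos': array([ 5.98515600e+01,  7.47111734e+00,  8.52670418e+01,  5.94007902e-05,
        8.72635473e+01, -4.89154066e+00]), 'qd': array([ 0.03293389, -0.01399719,  0.02163352, -0.11133937, -0.01993462,
        0.04674766]), 'joint_efforts': array([ 1.65864576e-04, -5.69306159e+01, -5.00854397e+01, -2.44961257e-04,
        1.35536640e-03, -6.58370732e-05]), 'tool_pos': array([255.96957832, 542.65517129, 231.30000684]), 'tcp_rot': array([-1.79998305e+02, -2.04627722e-04,  1.54743098e+02]), 'ft_force': array([-0.16841716,  0.74587876, -0.8532291 ]), 'wrist_torque': array([ 0.01236412,  0.01241868, -0.02103412]), 'grip_force': 0.0, 'finger_gap': 85.46620847866942}
```

View pics/a.png

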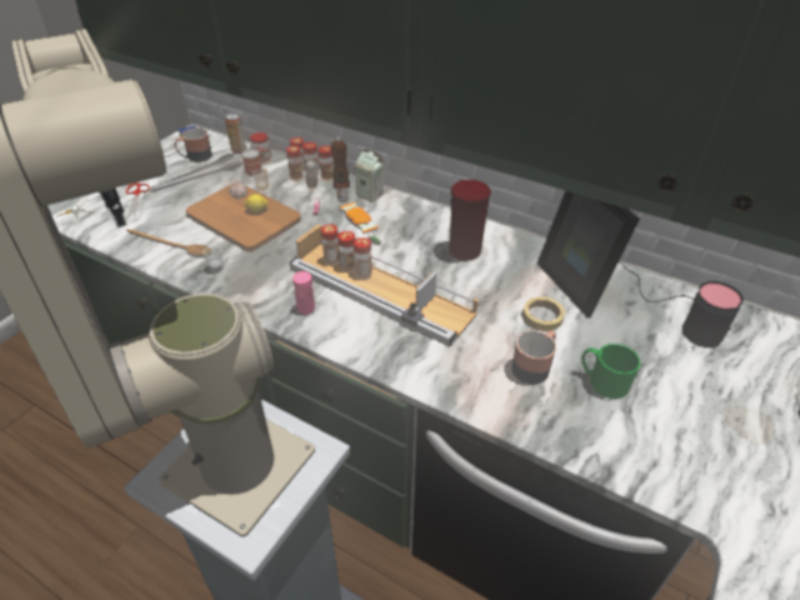

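View pics/b.png

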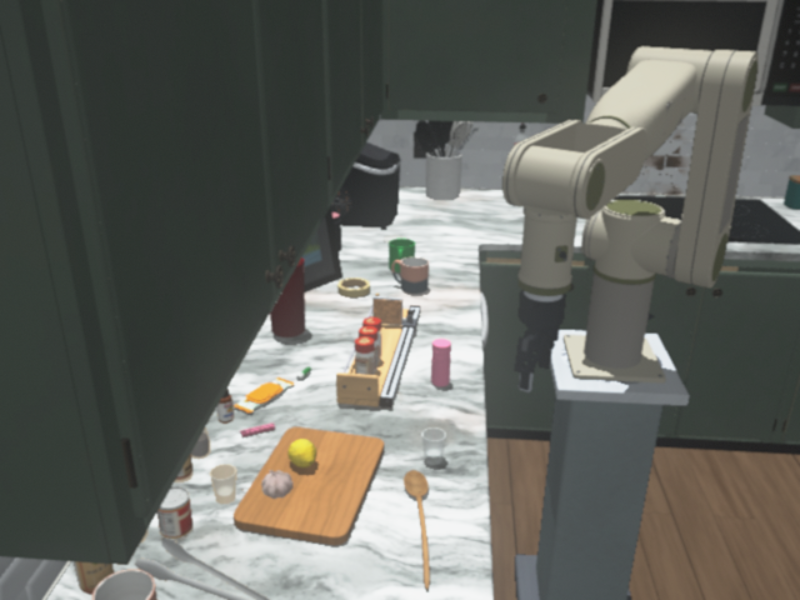

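In the scene view, the stop's plate is at (426,292), its knob at (412,312), the rail end at (450,335) and the jars at (330,240), (347,250) and (362,258). All are in 800-px coordinates. In the side view, the plate with its cork is at (388,310).

Possible mix-ups:
- **Stop:** the end board at (308,240) and the upright tablet at (588,250). I choose the aluminium plate at (426,292) on the rail.
- **Jars:** the pink cylinder at (303,293) is not one of them.
- **Mug:** the mug is the pink/dark one at (534,352), and the green one at (613,370) is the look-alike.

Next I fit the rack pose and check the choice in one crop.

```bash
python3 - <<'E'
from h import *
from scipy.optimize import least_squares
S={n:r.snapshot(n) for n in("scene","side")}
O=[]
for n in S:
    for t in("rail_end","stop_push","rack"):
        l=r.landmark_of(S[n],t)
        if l:O.append((n,t,np.array(l[0]["xy"]),l[0]["score"]))
def pts(p):
    x,y,a,q=p;R=np.array([[np.cos(a),-np.sin(a),0],[np.sin(a),np.cos(a),0],[0,0,1]])
    f=lambda v:R@np.array(v,float)+[x,y,0]
    return dict(rail_end=f([-62,-240,26]),stop_push=f([0,q-164,75]),rack=f([0,0,0]))
f=lambda p:np.concatenate([(proj(S[n],pts(p)[t])-xy) for n,t,xy,_ in O])
s=least_squares(f,[580,22,-.03,34],loss="soft_l1",x_scale=[10,10,.05,10])
print(s.x,np.degrees(s.x[2]),f(s.x).round(1));P=pts(s.x);print({k:v.round(1) for k,v in P.items()})
print([tuple(proj(S["scene"],v).round()) for v in P.values()])
for n in S:
    E=np.array(S[n]["extrinsics"]);print(n,E[:3,3].round())
c=S["scene"]["pixels"][170:290,230:390];cv2.imwrite("pics/c.png",cv2.resize(c,(800,600),interpolation=cv2.INTER_CUBIC))
for t in("mug","shot_glass"):
    pass
E
```

```text
[ 5.76437442e+02  2.30893344e+01 -2.79854660e-02  3.68972714e+01] -1.6034490916312383 [ 0.   1.4  0.4 -2.4 -1.2  2.5  0.4  2.7 -2.7 -0.3 -0.1 -0.7]
{'rail_end': array([ 507.7, -215.1,   26. ]), 'stop_push': array([ 572.9, -104. ,   75. ]), 'rack': array([576.4,  23.1,   0. ])}
[(np.float64(364.0), np.float64(269.0)), (np.float64(341.0), np.float64(231.0)), (np.float64(306.0), np.float64(235.0))]
scene [-407. -599. 1040.]
side [ 405. 1677.  893.]
```

View pics/c.png

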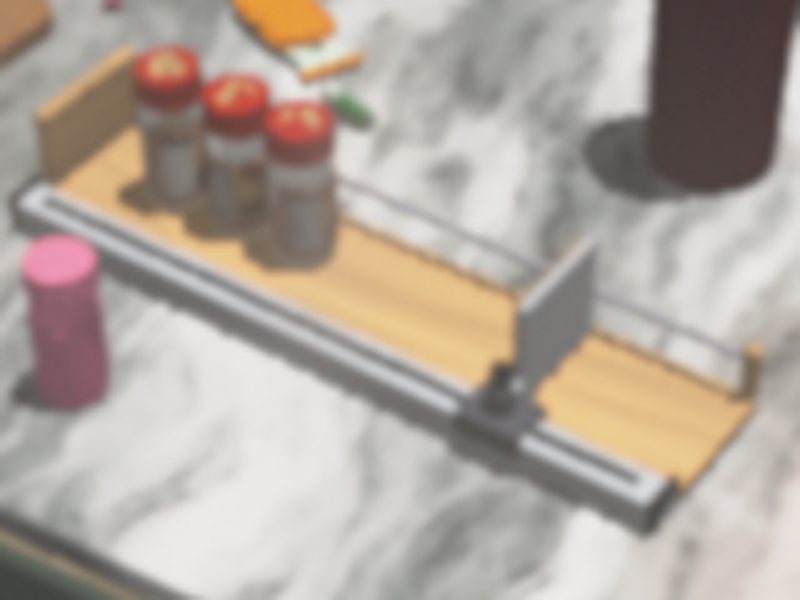

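The crop shows the bare-backed plate at (560,320), with the carriage and knob at (495,400) and a clear tray behind it. The red-capped jars are well ahead of it. This is the right part, so I move to hover behind the stop with the fingers shut.

Emit:
carry_out --commands '[{"jaw":0,"spin":0.125,"translation":[0,0,0]},{"jaw":0,"spin":0.125,"translation":[0,0,0]},{"jaw":0,"spin":0.125,"translation":[0,0,0]},{"jaw":0,"spin":0.125,"translation":[0,0,0]},{"jaw":0,"spin":0.125,"translation":[0,0,0]},{"jaw":0,"spin":0.125,"translation":[0,0,0]},{"jaw":0,"spin":0.125,"translation":[0,0,0]},{"jaw":0,"spin":0.125,"translation":[0,0,0]}]' --squeeze 20

```text
time: 2.57
tool_pos: [256.0, 542.7, 231.3]
tcp_rot: [-180.0, 0.0, 97.1]
ft_force: [0.2, -0.8, 0.3]
finger_gap: 0.2
grip_force: 0.0
```

Emit:
carry_out --commands '[{"jaw":0,"spin":0.08,"translation":[0,0,0]},{"jaw":0,"spin":0.08,"translation":[0,0,0]},{"jaw":0,"spin":0,"translation":[-0.032,0.015,0]},{"jaw":0,"spin":0,"translation":[-0.032,0.015,0]},{"jaw":0,"spin":0,"translation":[-0.032,0.015,0]},{"jaw":0,"spin":0,"translation":[-0.032,0.015,0]},{"jaw":0,"spin":0,"translation":[-0.032,0.015,0]},{"jaw":0,"spin":0,"translation":[-0.032,0.015,0]}]'

```text
time: 3.23
tool_pos: [340.5, 346.6, 231.4]
tcp_rot: [180.0, -0.0, 88.3]
ft_force: [0.1, 0.3, -0.2]
finger_gap: 0.1
grip_force: 0.0
```

Emit:
carry_out --commands '[{"jaw":0,"spin":0,"translation":[-0.032,0.015,0]},{"jaw":0,"spin":0,"translation":[-0.032,0.015,0]},{"jaw":0,"spin":0,"translation":[-0.032,0.015,0]},{"jaw":0,"spin":0,"translation":[-0.032,0.015,0]},{"jaw":0,"spin":0,"translation":[-0.032,0.015,0]},{"jaw":0,"spin":0,"translation":[-0.032,0.015,0]},{"jaw":0,"spin":0,"translation":[-0.032,0.015,0]},{"jaw":0,"spin":0,"translation":[-0.032,0.015,0]}]'

```text
time: 3.9
tool_pos: [452.9, 86.8, 231.6]
tcp_rot: [180.0, -0.0, 88.3]
ft_force: [1.5, 1.0, 0.3]
finger_gap: 0.3
grip_force: 0.0
```

Emit:
carry_out --commands '[{"jaw":0,"spin":0,"translation":[-0.032,0.0155,0]},{"jaw":0,"spin":0,"translation":[-0.032,0.0155,0]},{"jaw":0,"spin":0,"translation":[-0.032,0.0155,0]},{"jaw":0,"spin":0,"translation":[-0.032,0.0155,0]},{"jaw":0,"spin":0,"translation":[-0.032,0.0155,0]},{"jaw":0,"spin":0,"translation":[-0.032,0.0155,0]},{"jaw":0,"spin":0,"translation":[-0.032,0.0155,0]},{"jaw":0,"spin":0,"translation":[-0.032,0.0155,0]}]'

```text
time: 4.57
tool_pos: [569.2, -172.9, 231.3]
tcp_rot: [180.0, 0.0, 88.3]
ft_force: [-0.1, 0.5, 0.0]
finger_gap: -0.1
grip_force: 0.0
```

```bash
python3 - <<'E'
from h import *
w=r.snapshot("wrist");s=r.snapshot("scene");d=r.snapshot("side")
print(r.sense()["tool_pos"],np.array(w["extrinsics"]).round(2))
cv2.imwrite("pics/d.png",np.vstack([np.hstack([cv2.resize(w["pixels"],(400,300)),cv2.resize(s["pixels"][150:300,220:420],(400,300))]),np.hstack([cv2.resize(d["pixels"][200:350,220:420],(400,300)),np.zeros((300,400,3),np.uint8)])]))
o={}
for n,p in(("w",w),("s",s),("d",d)):
    for t in("stop_push","rail_end","liner"):
        l=r.landmark_of(p,t);
        if l:o[n,t]=l[0]["xy"];print(n,t,[(np.round(a["xy"],1).tolist(),round(a["score"],2)) for a in l[:2]])
for t in("stop_push","rail_end"):
    q=[(p,o[n,t]) for n,p in(("w",w),("s",s),("d",d)) if (n,t) in o]
    if len(q)>1:X,e=tri(q);print(t,X.round(1),np.round(e,1))
E
```

```text
[ 568.81488694 -173.3484684   230.43073242] [[ 1.0000e+00 -3.0000e-02 -1.0000e-02  5.7187e+02]
 [-3.0000e-02 -9.5000e-01 -3.2000e-01 -9.0180e+01]
 [-0.0000e+00  3.2000e-01 -9.5000e-01  3.7524e+02]
 [ 0.0000e+00  0.0000e+00  0.0000e+00  1.0000e+00]]
w stop_push [([324.1, 123.2], 0.92)]
w rail_end [([251.0, 244.4], 0.86)]
s stop_push [([343.6, 233.0], 0.73)]
s rail_end [([364.1, 269.8], 0.65)]
d stop_push [([312.9, 245.5], 0.59)]
d rail_end [([331.8, 241.8], 0.66)]
d liner [([329.2, 267.3], 0.6)]
stop_push [ 570.  -108.9   70.2] [5.1 4.2 6.6]
rail_end [ 505.7 -215.    32.3] [5.6 4.4 5.1]
```

View pics/d.png

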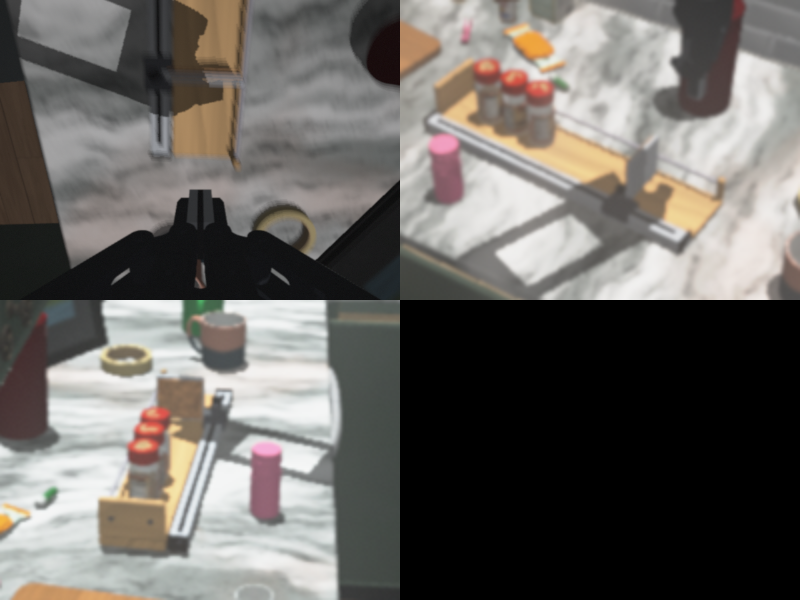

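The wrist view confirms the alignment: the plate edge is at (200,75) in that panel, the rail at (160,100), and the fingers at (200,195) are parallel to the rack and centred on the tray. I descend behind the plate.

Emit:
carry_out --commands '[{"jaw":0,"spin":0,"translation":[0,0,0.02]},{"jaw":0,"spin":0,"translation":[0,0,0.02]},{"jaw":0,"spin":0,"translation":[0,0,0.02]},{"jaw":0,"spin":0,"translation":[0,0,0.02]},{"jaw":0,"spin":0,"translation":[0,0,0.02]},{"jaw":0,"spin":0,"translation":[0,0,0.02]},{"jaw":0,"spin":0,"translation":[0,0,0.02]},{"jaw":0,"spin":0,"translation":[0,0,0.018]}]'

```text
time: 5.83
tool_pos: [568.4, -170.5, 72.2]
tcp_rot: [-180.0, -0.0, 88.3]
ft_force: [0.6, 0.0, 1.0]
finger_gap: -0.3
grip_force: 0.0
```

Emit:
carry_out --commands '[{"jaw":0,"spin":0,"translation":[0.005,0,0]},{"jaw":0,"spin":0,"translation":[0.005,0,0]},{"jaw":0,"spin":0,"translation":[0.005,0,0]},{"jaw":0,"spin":0,"translation":[0.005,0,0]},{"jaw":0,"spin":0,"translation":[0.005,0,0]},{"jaw":0,"spin":0,"translation":[0.005,0,0]},{"jaw":0,"spin":0,"translation":[0,0,0]},{"jaw":0,"spin":0,"translation":[0,0,0]}]'

```text
time: 6.5
tool_pos: [569.9, -140.7, 73.8]
tcp_rot: [180.0, 0.0, 88.3]
ft_force: [0.1, -0.5, -0.9]
finger_gap: -0.2
grip_force: 0.0
```

```bash
python3 - <<'E'
from h import *
w=r.snapshot("wrist");cv2.imwrite("pics/e.png",w["pixels"]);s=r.sense();print(s["tool_pos"],s["ft_force"])
l=r.landmark_of(w,"stop_push");print(l);print(atz(w,l[0]["xy"],75) if l else 0)
l=r.landmark_of(w,"rail_end");print(atz(w,l[0]["xy"],26) if l else 0)
print(proj(w,s["tool_pos"]))
E
```

```text
[ 569.81444337 -141.02298497   73.65267784] [-0.60837901  0.53947499 -0.48484623]
[{'xy': [326.5, 239.2], 'score': 0.8}]
[ 573.33654491 -106.31429695   75.        ]
0
[319.61889037 320.9599786 ]
```

View pics/e.png

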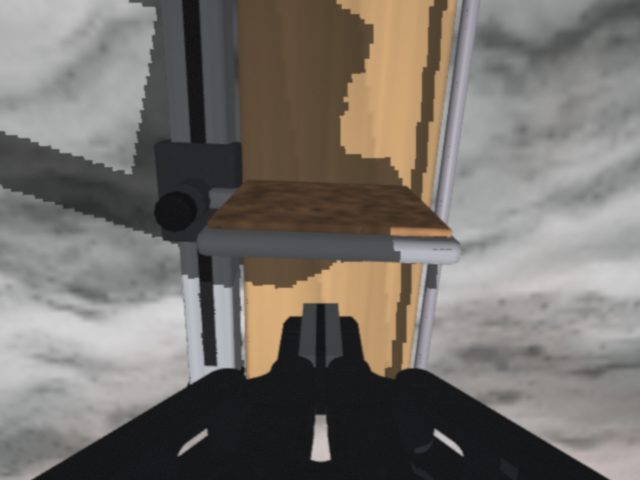

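The stop's plate edge is at row 245, cols 200–460. The knob is at (175,210), off to the side, and the fingertips are at (320,305), centred behind the bare back with about a 24 mm gap. I approach and push over the part where no notch can be.

Emit:
carry_out --commands '[{"jaw":0,"spin":0,"translation":[0.005,0,0]},{"jaw":0,"spin":0,"translation":[0.005,0,0]},{"jaw":0,"spin":0,"translation":[0.003,0,0]},{"jaw":0,"spin":0,"translation":[0.003,0,0]},{"jaw":0,"spin":0,"translation":[0.003,0,0]},{"jaw":0,"spin":0,"translation":[0.003,0,0]},{"jaw":0,"spin":0,"translation":[0.004,0,0]},{"jaw":0,"spin":0,"translation":[0.004,0,0]}]'

```text
time: 7.32
tool_pos: [570.6, -111.2, 73.4]
tcp_rot: [180.0, 0.1, 88.3]
ft_force: [0.7, -3.4, -2.3]
finger_gap: 0.2
grip_force: 1.6
```

Emit:
carry_out --commands '[{"jaw":0,"spin":0,"translation":[0.004,0,0]},{"jaw":0,"spin":0,"translation":[0.004,0,0]},{"jaw":0,"spin":0,"translation":[0.004,0,0]},{"jaw":0,"spin":0,"translation":[0.004,0,0]},{"jaw":0,"spin":0,"translation":[0.004,0,0]},{"jaw":0,"spin":0,"translation":[0.004,0,0]},{"jaw":0,"spin":0,"translation":[0.004,0,0]},{"jaw":0,"spin":0,"translation":[0.004,0,0]}]'

```text
time: 7.98
tool_pos: [571.7, -78.8, 73.5]
tcp_rot: [180.0, 0.0, 88.3]
ft_force: [2.9, -3.4, 0.9]
finger_gap: -0.2
grip_force: 1.6
```

```bash
cat > look.py <<'E'
import sys
from h import *
w=r.snapshot("wrist");s=r.sense();print(s["time"],s["tool_pos"].round(1),s["ft_force"].round(2),s["wrist_torque"].round(2))
l=r.landmark_of(w,"stop_push");X=atz(w,l[0]["xy"],75) if l else None
if l:
    d=X-np.array([576.4,23.1,0]);y=d[1]*np.cos(.028)-d[0]*np.sin(.028);print("push pt",X.round(1),"q~",(y+164).round(1),"ahead of TCP",(X-s["tool_pos"])[1].round(1))
if len(sys.argv)>1:cv2.imwrite("pics/%s.png"%sys.argv[1],w["pixels"])
E
python3 look.py
```

```text
8.0333 [571.6 -77.9  73.5] [ 1.56 -0.71  0.7 ] [-0.27 -0.12 -0.03]
push pt [576.  -68.6  75. ] q~ 72.3 ahead of TCP 9.3
```

Emit:
carry_out --commands '[{"jaw":0,"spin":0,"translation":[0.004,0,0]},{"jaw":0,"spin":0,"translation":[0.004,0,0]},{"jaw":0,"spin":0,"translation":[0.004,0,0]},{"jaw":0,"spin":0,"translation":[0.004,0,0]},{"jaw":0,"spin":0,"translation":[0.004,0,0]},{"jaw":0,"spin":0,"translation":[0.004,0,0]},{"jaw":0,"spin":0,"translation":[0.004,0,0]},{"jaw":0,"spin":0,"translation":[0.004,0,0]}]'

```text
time: 8.75
tool_pos: [572.5, -46.7, 73.4]
tcp_rot: [180.0, 0.0, 88.3]
ft_force: [2.2, -3.5, -0.1]
finger_gap: 0.1
grip_force: 1.6
```

Emit:
carry_out --commands '[{"jaw":0,"spin":0,"translation":[0.001,0,0]},{"jaw":0,"spin":0,"translation":[0.001,0,0]},{"jaw":0,"spin":0,"translation":[0.001,0,0]},{"jaw":0,"spin":0,"translation":[0.001,0,0]},{"jaw":0,"spin":0,"translation":[0.001,0,0]},{"jaw":0,"spin":0,"translation":[0.001,0,0]},{"jaw":0,"spin":0,"translation":[0.001,0,0]},{"jaw":0,"spin":0,"translation":[0.001,0,0]}]'

```text
time: 9.42
tool_pos: [572.7, -39.1, 73.3]
tcp_rot: [180.0, 0.0, 88.3]
ft_force: [2.2, -3.0, 0.1]
finger_gap: 0.1
grip_force: 1.3
```

```bash
python3 look.py
```

```text
9.4667 [572.6 -38.8  73.3] [ 0.96 -2.45  0.4 ] [-0.28 -0.22 -0.04]
push pt [577.6 -30.7  75. ] q~ 110.2 ahead of TCP 8.1
```

Emit:
carry_out --commands '[{"jaw":0,"spin":0,"translation":[0.001,0,0]},{"jaw":0,"spin":0,"translation":[0.001,0,0]},{"jaw":0,"spin":0,"translation":[0.001,0,0]},{"jaw":0,"spin":0,"translation":[0.001,0,0]},{"jaw":0,"spin":0,"translation":[0.001,0,0]},{"jaw":0,"spin":0,"translation":[0.001,0,0]},{"jaw":0,"spin":0,"translation":[0.001,0,0]},{"jaw":0,"spin":0,"translation":[0.001,0,0]}]'

```text
time: 10.18
tool_pos: [572.9, -31.0, 73.3]
tcp_rot: [180.0, 0.0, 88.3]
ft_force: [2.4, -2.2, -0.3]
finger_gap: -0.1
grip_force: 1.3
```

Emit:
carry_out --commands '[{"jaw":0,"translation":[0.0006,0,0]},{"jaw":0,"translation":[0.0006,0,0]},{"jaw":0,"translation":[0.0006,0,0]},{"jaw":0,"translation":[0.0006,0,0]},{"jaw":0,"translation":[0.0006,0,0]},{"jaw":0,"translation":[0.0006,0,0]},{"jaw":0,"translation":[0.0006,0,0]},{"jaw":0,"translation":[0.0006,0,0]}]'

```text
invalid input
```

Emit:
carry_out --commands '[{"jaw":0,"spin":0,"translation":[0.0006,0,0]},{"jaw":0,"spin":0,"translation":[0.0006,0,0]},{"jaw":0,"spin":0,"translation":[0.0006,0,0]},{"jaw":0,"spin":0,"translation":[0.0006,0,0]},{"jaw":0,"spin":0,"translation":[0.0006,0,0]},{"jaw":0,"spin":0,"translation":[0.0006,0,0]},{"jaw":0,"spin":0,"translation":[0.0006,0,0]},{"jaw":0,"spin":0,"translation":[0.0006,0,0]}]'

```text
time: 10.85
tool_pos: [573.0, -26.3, 73.3]
tcp_rot: [-180.0, 0.0, 88.3]
ft_force: [1.7, -2.1, 0.9]
finger_gap: 0.4
grip_force: 1.2
```

Emit:
carry_out --commands '[{"jaw":0,"spin":0,"translation":[0.0006,0,0]},{"jaw":0,"spin":0,"translation":[0.0006,0,0]},{"jaw":0,"spin":0,"translation":[0.0006,0,0]},{"jaw":0,"spin":0,"translation":[0.0006,0,0]},{"jaw":0,"spin":0,"translation":[0.0006,0,0]},{"jaw":0,"spin":0,"translation":[0.0006,0,0]},{"jaw":0,"spin":0,"translation":[0.0006,0,0]},{"jaw":0,"spin":0,"translation":[0.0006,0,0]}]'

```text
time: 11.52
tool_pos: [573.2, -21.5, 73.3]
tcp_rot: [180.0, -0.0, 88.3]
ft_force: [2.0, -2.7, 0.3]
finger_gap: 0.0
grip_force: 1.2
```

Emit:
carry_out --commands '[{"jaw":0,"spin":0,"translation":[0.0006,0,0]},{"jaw":0,"spin":0,"translation":[0.0006,0,0]},{"jaw":0,"spin":0,"translation":[0.0006,0,0]},{"jaw":0,"spin":0,"translation":[0.0006,0,0]},{"jaw":0,"spin":0,"translation":[0.0006,0,0]},{"jaw":0,"spin":0,"translation":[0.0006,0,0]},{"jaw":0,"spin":0,"translation":[0.0006,0,0]},{"jaw":0,"spin":0,"translation":[0.0006,0,0]}]'

```text
time: 12.18
tool_pos: [573.3, -16.7, 73.3]
tcp_rot: [-180.0, 0.0, 88.3]
ft_force: [2.0, -3.2, 0.4]
finger_gap: 0.3
grip_force: 1.2
```

Emit:
carry_out --commands '[{"jaw":0,"spin":0,"translation":[0.0006,0,0]},{"jaw":0,"spin":0,"translation":[0.0006,0,0]},{"jaw":0,"spin":0,"translation":[0.0006,0,0]},{"jaw":0,"spin":0,"translation":[0.0006,0,0]},{"jaw":0,"spin":0,"translation":[0.0006,0,0]},{"jaw":0,"spin":0,"translation":[0.0006,0,0]},{"jaw":0,"spin":0,"translation":[0.0006,0,0]},{"jaw":0,"spin":0,"translation":[0.0006,0,0]}]'

```text
time: 12.85
tool_pos: [573.5, -11.9, 73.3]
tcp_rot: [-180.0, 0.0, 88.3]
ft_force: [1.4, -3.4, -0.0]
finger_gap: 0.2
grip_force: 1.2
```

Emit:
carry_out --commands '[{"jaw":0,"spin":0,"translation":[0.0006,0,0]},{"jaw":0,"spin":0,"translation":[0.0006,0,0]},{"jaw":0,"spin":0,"translation":[0.0006,0,0]},{"jaw":0,"spin":0,"translation":[0.0006,0,0]},{"jaw":0,"spin":0,"translation":[0.0006,0,0]},{"jaw":0,"spin":0,"translation":[0.0006,0,0]},{"jaw":0,"spin":0,"translation":[0.0006,0,0]},{"jaw":0,"spin":0,"translation":[0.0006,0,0]}]'

```text
time: 13.52
tool_pos: [573.6, -7.0, 73.3]
tcp_rot: [-180.0, -0.0, 88.3]
ft_force: [2.1, -3.6, -0.3]
finger_gap: -0.2
grip_force: 1.2
```

Emit:
carry_out --commands '[{"jaw":0,"spin":0,"translation":[0.0006,0,0]},{"jaw":0,"spin":0,"translation":[0.0006,0,0]},{"jaw":0,"spin":0,"translation":[0.0006,0,0]},{"jaw":0,"spin":0,"translation":[0.0006,0,0]},{"jaw":0,"spin":0,"translation":[0.0006,0,0]},{"jaw":0,"spin":0,"translation":[0.0006,0,0]},{"jaw":0,"spin":0,"translation":[0.0006,0,0]},{"jaw":0,"spin":0,"translation":[0.0006,0,0]}]'

```text
time: 14.18
tool_pos: [573.8, -2.2, 73.3]
tcp_rot: [-180.0, 0.0, 88.3]
ft_force: [2.9, -3.6, -0.0]
finger_gap: 0.2
grip_force: 1.2
```

Emit:
carry_out --commands '[{"jaw":0,"spin":0,"translation":[0.0006,0,0]},{"jaw":0,"spin":0,"translation":[0.0006,0,0]},{"jaw":0,"spin":0,"translation":[0.0006,0,0]},{"jaw":0,"spin":0,"translation":[0.0006,0,0]},{"jaw":0,"spin":0,"translation":[0.0006,0,0]},{"jaw":0,"spin":0,"translation":[0.0006,0,0]},{"jaw":0,"spin":0,"translation":[0.0006,0,0]},{"jaw":0,"spin":0,"translation":[0.0006,0,0]}]'

```text
time: 14.85
tool_pos: [573.9, 2.6, 73.3]
tcp_rot: [-180.0, -0.0, 88.3]
ft_force: [1.3, -2.1, -0.3]
finger_gap: 0.2
grip_force: 1.2
```

Emit:
carry_out --commands '[{"jaw":0,"spin":0,"translation":[0.0006,0,0]},{"jaw":0,"spin":0,"translation":[0.0006,0,0]},{"jaw":0,"spin":0,"translation":[0.0006,0,0]},{"jaw":0,"spin":0,"translation":[0.0006,0,0]},{"jaw":0,"spin":0,"translation":[0.0006,0,0]},{"jaw":0,"spin":0,"translation":[0.0006,0,0]},{"jaw":0,"spin":0,"translation":[0.0006,0,0]},{"jaw":0,"spin":0,"translation":[0.0006,0,0]}]'

```text
time: 15.52
tool_pos: [574.0, 7.3, 73.3]
tcp_rot: [-180.0, 0.0, 88.3]
ft_force: [2.3, -1.9, 0.1]
finger_gap: -0.3
grip_force: 1.2
```

```bash
python3 look.py f
```

```text
15.5667 [574.    7.5  73.3] [ 0.23 -1.62  0.25] [-0.33 -0.24 -0.05]
push pt [581.9  16.2  75. ] q~ 156.9 ahead of TCP 8.7
```

View pics/f.png

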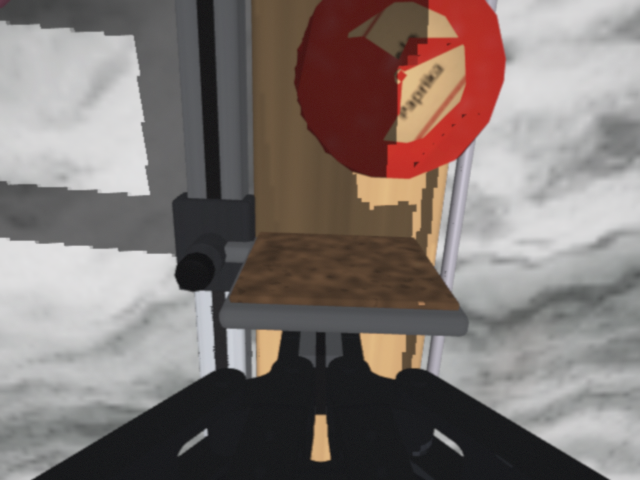

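The fingertips are still on the plate's back (plate edge at row 318, cols 222–466). The red-capped jar's near edge is at (380,178), roughly 40–45 mm ahead of the cork, so the notch should be about 30 mm on.

Emit:
carry_out --commands '[{"jaw":0,"spin":0,"translation":[0.0006,0,0]},{"jaw":0,"spin":0,"translation":[0.0006,0,0]},{"jaw":0,"spin":0,"translation":[0.0006,0,0]},{"jaw":0,"spin":0,"translation":[0.0006,0,0]},{"jaw":0,"spin":0,"translation":[0.0006,0,0]},{"jaw":0,"spin":0,"translation":[0.0006,0,0]},{"jaw":0,"spin":0,"translation":[0.0006,0,0]},{"jaw":0,"spin":0,"translation":[0.0006,0,0]}]'

```text
time: 16.28
tool_pos: [574.3, 12.1, 73.3]
tcp_rot: [180.0, 0.0, 88.3]
ft_force: [1.5, -2.4, -0.4]
finger_gap: -0.3
grip_force: 1.2
```

Emit:
carry_out --commands '[{"jaw":0,"spin":0,"translation":[0.0006,0,0]},{"jaw":0,"spin":0,"translation":[0.0006,0,0]},{"jaw":0,"spin":0,"translation":[0.0006,0,0]},{"jaw":0,"spin":0,"translation":[0.0006,0,0]},{"jaw":0,"spin":0,"translation":[0.0006,0,0]},{"jaw":0,"spin":0,"translation":[0.0006,0,0]},{"jaw":0,"spin":0,"translation":[0.0006,0,0]},{"jaw":0,"spin":0,"translation":[0.0006,0,0]}]'

```text
time: 16.95
tool_pos: [574.4, 16.8, 73.3]
tcp_rot: [180.0, 0.0, 88.3]
ft_force: [1.7, -4.8, 0.3]
finger_gap: -0.0
grip_force: 2.2
```

The push is rising, so this is the ridge.

Emit:
carry_out --commands '[{"jaw":0,"spin":0,"translation":[0.0005,0,0]},{"jaw":0,"spin":0,"translation":[0.0005,0,0]},{"jaw":0,"spin":0,"translation":[0.0005,0,0]},{"jaw":0,"spin":0,"translation":[0.0005,0,0]},{"jaw":0,"spin":0,"translation":[0.0005,0,0]},{"jaw":0,"spin":0,"translation":[0.0005,0,0]},{"jaw":0,"spin":0,"translation":[0.0005,0,0]},{"jaw":0,"spin":0,"translation":[0.0005,0,0]}]'

```text
time: 17.62
tool_pos: [574.6, 20.3, 73.3]
tcp_rot: [180.0, 0.1, 88.3]
ft_force: [2.3, -5.5, -1.9]
finger_gap: 0.2
grip_force: 2.7
```

```bash
python3 look.py
```

```text
17.6667 [574.6  20.4  73.3] [ 2.17 -4.14  0.03] [-0.81 -0.41 -0.05]
push pt [581.7  30.2  75. ] q~ 171.0 ahead of TCP 9.8
```

Emit:
carry_out --commands '[{"jaw":0,"spin":0,"translation":[0.0005,0,0]},{"jaw":0,"spin":0,"translation":[0.0005,0,0]},{"jaw":0,"spin":0,"translation":[0.0005,0,0]},{"jaw":0,"spin":0,"translation":[0.0005,0,0]},{"jaw":0,"spin":0,"translation":[0.0005,0,0]},{"jaw":0,"spin":0,"translation":[0.0005,0,0]},{"jaw":0,"spin":0,"translation":[0.0005,0,0]},{"jaw":0,"spin":0,"translation":[0.0005,0,0]}]'

```text
time: 18.38
tool_pos: [574.3, 25.2, 73.2]
tcp_rot: [-180.0, -0.0, 88.3]
ft_force: [-0.2, -0.6, 1.3]
finger_gap: 0.0
grip_force: 0.5
```

```bash
python3 look.py
```

```text
18.4333 [574.3  25.4  73.1] [ 0.54 -0.21  0.05] [-0.05  0.    0.01]
push pt [582.6  34.8  75. ] q~ 175.5 ahead of TCP 9.5
```

Emit:
carry_out --commands '[{"jaw":0,"spin":0,"translation":[0.0005,0,0]},{"jaw":0,"spin":0,"translation":[0.0005,0,0]},{"jaw":0,"spin":0,"translation":[0.0005,0,0]},{"jaw":0,"spin":0,"translation":[0.0005,0,0]},{"jaw":0,"spin":0,"translation":[0.0005,0,0]},{"jaw":0,"spin":0,"translation":[0.0005,0,0]},{"jaw":0,"spin":0,"translation":[0,0,0]},{"jaw":0,"spin":0,"translation":[0,0,0]}]'

```text
time: 19.15
tool_pos: [574.7, 27.9, 73.3]
tcp_rot: [180.0, -0.0, 88.3]
ft_force: [0.6, 0.3, -0.7]
finger_gap: -0.1
grip_force: 0.0
```

```bash
python3 look.py g
```

```text
19.2 [574.7  27.9  73.3] [ 0.06 -0.02  1.16] [0.01 0.03 0.  ]
push pt [583.7  43.1  75. ] q~ 183.8 ahead of TCP 15.2
```

View pics/g.png

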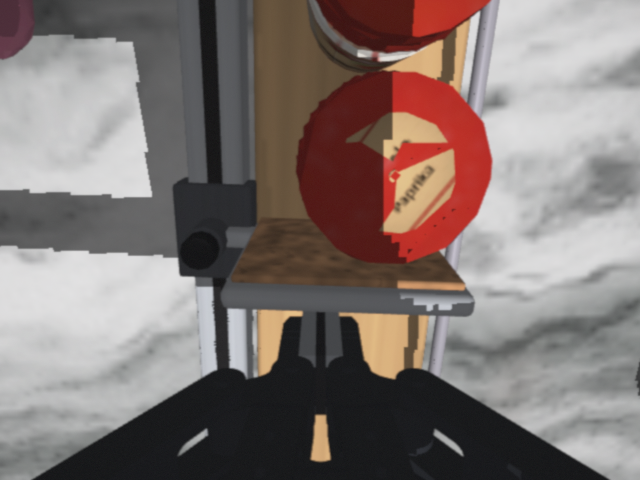

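The stop has jumped ahead. The plate's back is at row 310 with a clear gap to the fingertips (row 312 but lower down), there is no force, and the jar is still clear of the cork. I feel gently for the wall to confirm it is seated.

Emit:
carry_out --commands '[{"jaw":0,"spin":0,"translation":[0.0005,0,0]},{"jaw":0,"spin":0,"translation":[0.0005,0,0]},{"jaw":0,"spin":0,"translation":[0.0005,0,0]},{"jaw":0,"spin":0,"translation":[0.0005,0,0]},{"jaw":0,"spin":0,"translation":[0.0005,0,0]},{"jaw":0,"spin":0,"translation":[0.0005,0,0]},{"jaw":0,"spin":0,"translation":[0.0005,0,0]},{"jaw":0,"spin":0,"translation":[0,0,0]}]'

```text
time: 19.92
tool_pos: [574.8, 31.5, 73.3]
tcp_rot: [-180.0, -0.0, 88.3]
ft_force: [-0.6, -0.4, -0.6]
finger_gap: 0.1
grip_force: 0.0
```

```bash
python3 look.py
```

```text
19.9667 [574.8  31.4  73.3] [-0.64 -1.17  0.59] [-0.    0.03  0.04]
push pt [583.   43.6  75. ] q~ 184.4 ahead of TCP 12.2
```

Emit:
carry_out --commands '[{"jaw":0,"spin":0,"translation":[0.0003,0,0]},{"jaw":0,"spin":0,"translation":[0.0003,0,0]},{"jaw":0,"spin":0,"translation":[0.0003,0,0]},{"jaw":0,"spin":0,"translation":[0.0003,0,0]},{"jaw":0,"spin":0,"translation":[0.0003,0,0]},{"jaw":0,"spin":0,"translation":[0.0003,0,0]},{"jaw":0,"spin":0,"translation":[0,0,0]},{"jaw":0,"spin":0,"translation":[0,0,0]}]'

```text
time: 20.68
tool_pos: [574.8, 33.2, 73.3]
tcp_rot: [-180.0, 0.0, 88.3]
ft_force: [0.2, -0.1, 0.9]
finger_gap: 0.3
grip_force: 0.0
```

Emit:
carry_out --commands '[{"jaw":0,"spin":0,"translation":[0.0002,0,0]},{"jaw":0,"spin":0,"translation":[0.0002,0,0]},{"jaw":0,"spin":0,"translation":[0.0002,0,0]},{"jaw":0,"spin":0,"translation":[0.0002,0,0]},{"jaw":0,"spin":0,"translation":[0,0,0]},{"jaw":0,"spin":0,"translation":[0,0,0]},{"jaw":0,"spin":0,"translation":[0,0,0]},{"jaw":0,"spin":0,"translation":[0,0,0]}]'

```text
time: 21.35
tool_pos: [574.9, 34.0, 73.3]
tcp_rot: [-180.0, -0.0, 88.3]
ft_force: [-0.2, 0.4, 0.2]
finger_gap: -0.1
grip_force: 0.0
```

Emit:
carry_out --commands '[{"jaw":0,"spin":0,"translation":[0.0002,0,0]},{"jaw":0,"spin":0,"translation":[0.0002,0,0]},{"jaw":0,"spin":0,"translation":[0.0002,0,0]},{"jaw":0,"spin":0,"translation":[0.0002,0,0]},{"jaw":0,"spin":0,"translation":[0,0,0]},{"jaw":0,"spin":0,"translation":[0,0,0]},{"jaw":0,"spin":0,"translation":[0,0,0]},{"jaw":0,"spin":0,"translation":[0,0,0]}]'

```text
time: 22.02
tool_pos: [574.9, 34.8, 73.3]
tcp_rot: [180.0, 0.0, 88.3]
ft_force: [0.6, -0.1, 0.3]
finger_gap: 0.0
grip_force: 0.0
```

Emit:
carry_out --commands '[{"jaw":0,"spin":0,"translation":[0.0002,0,0]},{"jaw":0,"spin":0,"translation":[0.0002,0,0]},{"jaw":0,"spin":0,"translation":[0.0002,0,0]},{"jaw":0,"spin":0,"translation":[0.0002,0,0]},{"jaw":0,"spin":0,"translation":[0,0,0]},{"jaw":0,"spin":0,"translation":[0,0,0]},{"jaw":0,"spin":0,"translation":[0,0,0]},{"jaw":0,"spin":0,"translation":[0,0,0]}]'

```text
time: 22.68
tool_pos: [574.9, 35.4, 73.3]
tcp_rot: [180.0, 0.0, 88.3]
ft_force: [-0.2, -1.4, -0.1]
finger_gap: 0.0
grip_force: 0.8
```

```bash
python3 look.py
```

```text
22.7333 [574.9  35.5  73.3] [-1.01 -2.1  -0.55] [-0.32 -0.03 -0.01]
push pt [583.6  45.6  75. ] q~ 186.2 ahead of TCP 10.1
```

Contact again. A touch more will tell the wall from plain friction.

Emit:
carry_out --commands '[{"jaw":0,"spin":0,"translation":[0.0002,0,0]},{"jaw":0,"spin":0,"translation":[0.0002,0,0]},{"jaw":0,"spin":0,"translation":[0.0002,0,0]},{"jaw":0,"spin":0,"translation":[0,0,0]},{"jaw":0,"spin":0,"translation":[0,0,0]},{"jaw":0,"spin":0,"translation":[0,0,0]},{"jaw":0,"spin":0,"translation":[0,0,0]},{"jaw":0,"spin":0,"translation":[0,0,0]}]'

```text
time: 23.45
tool_pos: [574.9, 36.0, 73.3]
tcp_rot: [180.0, 0.0, 88.3]
ft_force: [-0.0, -2.9, -0.5]
finger_gap: 0.0
grip_force: 1.7
```

Emit:
carry_out --commands '[{"jaw":0,"spin":0,"translation":[0.0002,0,0]},{"jaw":0,"spin":0,"translation":[0.0002,0,0]},{"jaw":0,"spin":0,"translation":[0.0002,0,0]},{"jaw":0,"spin":0,"translation":[0,0,0]},{"jaw":0,"spin":0,"translation":[0,0,0]},{"jaw":0,"spin":0,"translation":[0,0,0]},{"jaw":0,"spin":0,"translation":[0,0,0]},{"jaw":0,"spin":0,"translation":[0,0,0]}]'

```text
time: 24.12
tool_pos: [575.0, 36.3, 73.3]
tcp_rot: [180.0, 0.0, 88.3]
ft_force: [0.3, -5.4, -0.2]
finger_gap: -0.1
grip_force: 2.8
```

The force rises while the stop hardly moves, so this is the steep wall: latched, and well under 12 N. I back off and lift away.

Emit:
carry_out --commands '[{"jaw":0,"spin":0,"translation":[-0.002,0,0]},{"jaw":0,"spin":0,"translation":[-0.005,0,0]},{"jaw":0,"spin":0,"translation":[-0.01,0,0]},{"jaw":0,"spin":0,"translation":[-0.015,0,0]},{"jaw":0,"spin":0,"translation":[-0.015,0,0]},{"jaw":0,"spin":0,"translation":[-0.015,0,0]},{"jaw":0,"spin":0,"translation":[-0.015,0,0]},{"jaw":0,"spin":0,"translation":[-0.01,0,0]}]'

```text
time: 24.78
tool_pos: [572.2, -51.9, 73.4]
tcp_rot: [180.0, 0.0, 88.2]
ft_force: [0.8, 0.6, -1.0]
finger_gap: 0.0
grip_force: 0.0
```

Emit:
carry_out --commands '[{"jaw":0,"spin":0,"translation":[0,0,-0.01]},{"jaw":0,"spin":0,"translation":[0,0,-0.015]},{"jaw":0,"spin":0,"translation":[0,0,-0.015]},{"jaw":0,"spin":0,"translation":[0,0,-0.015]},{"jaw":0,"spin":0,"translation":[0,0,-0.015]},{"jaw":0,"spin":0,"translation":[0,0,-0.01]},{"jaw":0,"spin":0,"translation":[0,0,0]},{"jaw":0,"spin":0,"translation":[0,0,0]}]'

```text
time: 25.45
tool_pos: [572.8, -49.9, 154.1]
tcp_rot: [179.9, 0.0, 88.3]
ft_force: [-0.7, -0.4, -1.0]
finger_gap: -0.2
grip_force: 0.0
```

```bash
python3 look.py h
```

```text
25.5 [572.2 -49.9 152.9] [-0.54  0.14 -0.16] [-0.02  0.02 -0.07]
push pt [582.8  45.6  75. ] q~ 186.4 ahead of TCP 95.5
```

View pics/h.png

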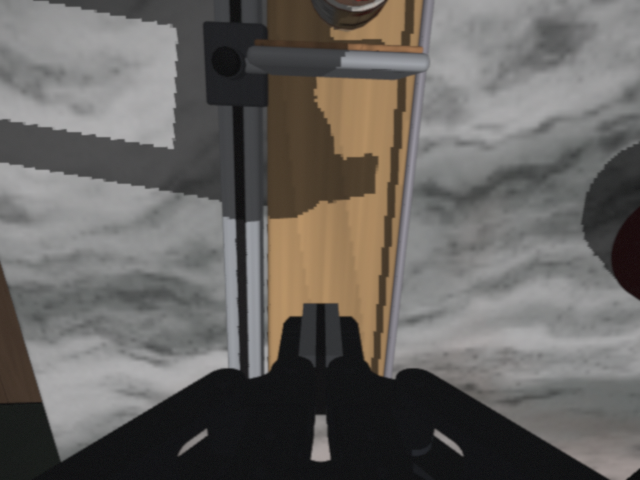

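The stop stays latched at q≈186 (plate at row 60, cols 245–425). The jar is clear ahead of it, and the fingers at (320,310) are far behind and touching nothing. Handing in.

```bash
python3 -c "
from bench import r
print(r.hand_in())"
```

```text
the job is handed in; nothing more can be done
None
```

I pushed the stop until its pin clicked into the notch at about q = 186 mm, pressed to about 5 N to feel the wall, backed the robot off clear and handed the job in; no verdict came back.

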